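Close the blade guard in the cryostat

TASK

One of the two blade holders in the cryostat has a bare blade in it: make it safe. Lift that holder's guard just over the humps, keeping it astride its bar, set it down again and slide it along until its tongue is fully home under the keeper, then let go. Leave the other holder's guard where it is.

Things in the scene. Friction and masses are not known exactly. Their poses are not given: they have to be found in the camera images.
- holder: fixed holder with the bare blade. Origin: underside centre, y along it, z up. Aluminium plate 250 (y) x 100 x 14 mm; on it a black bar along y, 30 mm wide, 36 high. The guard straddles the bar, feet on the plate, parked at the -y end. At y = -30 mm a hump (10 mm high, 8 long) crosses the path of each foot. The blade, a bright steel wedge, stands 11 mm above the bar, y = 22 to 102 mm
- guard_fin (a point): centre of the grip fin of that holder's guard, axes as the holder's. Fin 12 mm thick (x), 40 long (y), 40 high, on the roof of a loose grey saddle, 0.2 kg, 60 mm long. Feet 24 mm long, soles 77 mm below: resting on the plate the fin is at z = 91 mm in the holder; lifted over 36 mm it is off the bar. 7 mm side play. A tongue 26 mm wide runs to 60 mm ahead (+y), its top 20 mm below
- home (a point): fixed point of the same holder: where the fin's centre is with the guard fully home, feet on the plate, tongue against the end post (50 mm along +y from the holder's origin). The keeper, a lip on that post, begins 35 mm ahead (+y) of here; its underside is 15 mm, its top 9 mm lower than here. The tongue has 5 mm headroom, so set the guard down 25 to 64 mm short of here, then slide; no spring
- spare_guard_fin (a point): centre of the grip fin of the other guard, identical, parked on the second holder, which is the same but has no blade on its bar. Not to be moved
Not all that is in view belongs to the job. Leave any pink or red look-alike of the part that bears guard_fin alone.

How it is judged:
By the outcome, as a careful person would: the job done as asked, in the order asked, and still so for the second after the job is handed in, with the robot touching nothing.
It also fails if it takes over 32 s, if anything falls off the work surface, if the arm or the gripper's body presses on something with over 40 N, if the wrist force passes 120 N, or if a joint passes its speed limit or range.

ROBOT

A 7-joint arm with a two-finger parallel gripper is mounted at the origin on the work surface. World frame = base frame: x ahead of the robot, y to its left, z up, the work surface at z = 0. Lengths are in m, angles in rad, forces in N, time in s.
With the tool pointing down it reaches from about 0.4 to 0.85 m from the base axis. Payload 10.4 kg.
Tool frame: the origin (TCP) lies on the front face of the gripper's body, between the roots of the fingers; the fingertips stand 73 mm ahead of it and the grasp point (between the pads) lies 54 mm ahead of it; z points along the fingers, y is the line along which they close (so a half turn about z gives the same grasp; the last joint's range is limited). The gripper opens to 85 mm and grips with 20 to 120 N. Pads are 22 mm wide; open, the fingers measure 114 mm over their backs; the gripper's body (76 mm by 85 mm) begins 54 mm behind the grasp point. The pads swing forward as they close: fully open they stand 13 mm farther back than shut.
Start: joints at [1.284, 0.332, -0.065, 1.46, 0.022, 1.35, -0.088], TCP at [0.163, -0.603, 0.304] pointing down, gripper open.
Joint ranges: [-2.6, 2.6], [-0.5, 2.12], [-1.47, 1.34], [0.16, 2.42], [-1.27, 4.41], [0.06, 2.06], [-2.6, 2.6]. Speed limits (rad/s): [2.22, 2.22, 2.79, 2.79, 3.14, 3.14, 3.14].

INTERFACE

Orientations are given as a unit quaternion [x, y, z, w].
In Python, from workcell import manip gives the robot as it stands.
- The arm moves only by the shell command python3 -m jog 'ROWS' [FORCE]. ROWS is JSON, a list of rows, each an object with "grip": the gripper command: -1 is fully open, 1 is shut, values between are in proportion; "slide": the shift along the tool's x, y, z in cm, a list of three; "yaw": the turn about the tool's z in rad. A call has 1 to 8 rows; each row shifts and turns the commanded pose from where the row before left it, along the tool's axes as they then stand; what a row does not reach is not made up. A row lasts 1/10 s, in which the tool goes at most 50 mm and 8.59 degrees, less where a joint would pass 70% of its speed; a pose out of reach is approached as far as the arm can. A call with a gripper value outside its range is refused whole. The fingers move at their own pace and stop on an object; FORCE is the grip in N (left out, the last holds). Time passes only in rows, so rows that do not move let the fingers close. It gives the time, the measured TCP pose, the force, the opening and the grip force at its end, in the units of the state.
- manip.get_obs(): the state, without advancing time (a new reading comes with each control period).
- manip.camera(name): name is "side" or "top"; returns the picture (420x560x3 uint8, blue, green, red); there is no depth.
- manip.calibration(name): a dict with "vfov" (degrees; the focal length in pixels is half the picture's height over the tangent of half this angle, whatever the lens; pixels are square), "cx", "cy" (the principal point, pixels), "camera_from_world" (4x4, takes a point from world to camera coordinates). Camera axes: x right, y down, z forward; pixel columns grow to the right and rows downward; lengths in m; the calibration is good to about 2 mm. A picture is of the moment at which its call begins. calibration takes no time and is no camera call.
- manip.hand_in(): hands the job in; it is judged then, once.
Trained networks look in the newest picture that a camera, given by its name, has taken for a name from the list of things; names that differ only in an ending like _2 or _b are one class to them, and where a whole thing is asked for, a point or a joint stands for the part that bears it (a point fixed in the world has none). Each returns a list of dicts, best first, with "conf" (0 to 1); they miss things now and then, are a little off and sometimes report something else, mostly with a low value. They report only what shows in the picture. A call takes as long as a camera call. They do not tell look-alikes from the thing itself.
- manip.masks_of(thing, camera): "region" (420x560 bool, what is visible of it) and "centre" ([column, row] in pixels, amid what is visible of it).
The state is a dict: "clock": time; "joint_pos": joint angles; "joint_velocities": joint speeds; "tau": joint torques, N m; "position": TCP position; "ee_rot": TCP orientation; "ft_force": force on the tool from outside, world axes, zero at the start; "torque": the same for the moment, N m; "grip_width": opening from 0.0 (shut) to 1.0 (fully open); "grasp_force": force on a finger pad.
Only numpy, scipy, OpenCV 4.12 (cv2) and the standard library are available. Lean on these libraries where they do the work, as an engineer would, in place of code of your own. Each camera call takes 0.05 s, during which the arm holds its last target. There are 200 camera calls.

## Working session

There is one attempt and no reset: what is moved stays moved. The work goes in short steps, Python scripts to look and compute and a shell command to move; the robot and the scene stay as the last step left them, time stands still between calls to the robot, and variables do not carry over. Pictures are saved under pics/ and viewed, at most 10 in all, crops included, and the job is handed in when it is done.

```bash
mkdir -p pics; cat > h.py <<'E'
import numpy as np,cv2
from workcell import manip
E
python3 - <<'E'
from h import *
o=manip.get_obs();print({k:np.round(v,3) for k,v in o.items()})
for c in("side","top"):
    im=manip.camera(c);cv2.imwrite(f"pics/{c}0.png",im)
    k=manip.calibration(c);print(c,k)
    for t in("holder","guard_fin","spare_guard_fin"):
        for d in manip.masks_of(t,c):
            ys,xs=np.nonzero(d["region"]);print(t,round(d["conf"],2),np.round(d["centre"]),xs.min(),xs.max(),ys.min(),ys.max(),len(xs))
E
```

```text
{'clock': np.float64(0.0), 'joint_pos': array([ 1.284,  0.333, -0.065,  1.461,  0.022,  1.35 , -0.089]), 'joint_velocities': array([ 0.   ,  0.001,  0.001, -0.001, -0.001,  0.   ,  0.   ]), 'tau': array([ 1.0000e-03, -6.2545e+01,  5.0000e-02, -3.9160e+01,  1.6000e-02,
        1.0000e-02,  0.0000e+00]), 'position': array([ 0.163, -0.603,  0.303]), 'ee_rot': array([ 0.991,  0.131, -0.   , -0.001]), 'ft_force': array([-0.108,  0.528,  0.03 ]), 'torque': array([0.016, 0.011, 0.043]), 'grasp_force': np.float64(0.0), 'grip_width': np.float64(1.002)}
side {'vfov': 53.916890442697444, 'cx': 278.6932766477729, 'cy': 208.6148041918418, 'camera_from_world': array([[-0.91399684, -0.40535141, -0.01732088,  0.52076996],
       [-0.23150721,  0.55611637, -0.79820987,  0.08893031],
       [ 0.33318792, -0.72555139, -0.60213038,  1.00758651],
       [ 0.        ,  0.        ,  0.        ,  1.        ]])}
holder 0.57 [244. 237.] 205 300 201 269 3012
guard_fin 0.98 [255. 151.] 244 266 136 169 446
guard_fin 0.81 [275. 203.] 257 290 183 223 765
guard_fin 0.7 [328. 284.] 314 362 263 309 1378
guard_fin 0.65 [169. 356.] 145 199 329 385 1946
spare_guard_fin 0.79 [311. 141.] 301 323 126 156 413
top {'vfov': 57.988886920909955, 'cx': 275.6845151758431, 'cy': 201.38257430300987, 'camera_from_world': array([[-0.00126838, -0.99985353,  0.01706767,  0.14914035],
       [-0.98641822, -0.00155237, -0.16424582,  0.51121495],
       [ 0.16424826, -0.01704419, -0.98627177,  0.94852493],
       [ 0.        ,  0.        ,  0.        ,  1.        ]])}
holder 0.62 [246. 189.] 210 308 161 219 2683
guard_fin 0.96 [106. 197.] 90 127 182 211 722
guard_fin 0.88 [375. 135.] 356 387 118 147 605
guard_fin 0.63 [285. 195.] 265 302 180 209 756
guard_fin 0.59 [207. 283.] 198 226 267 305 794
guard_fin 0.2 [250. 187.] 209 309 159 219 2820
spare_guard_fin 0.56 [417. 186.] 398 436 173 199 760
```

View pics/side0.png

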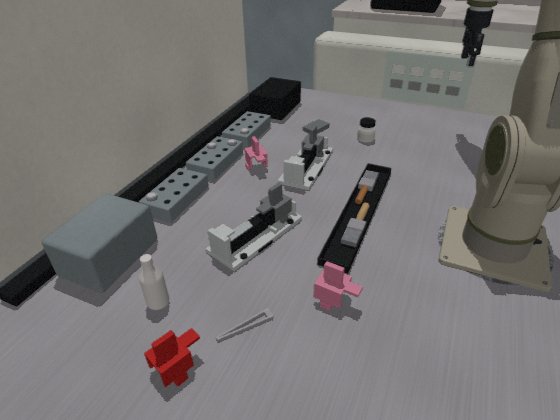

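View pics/top0.png

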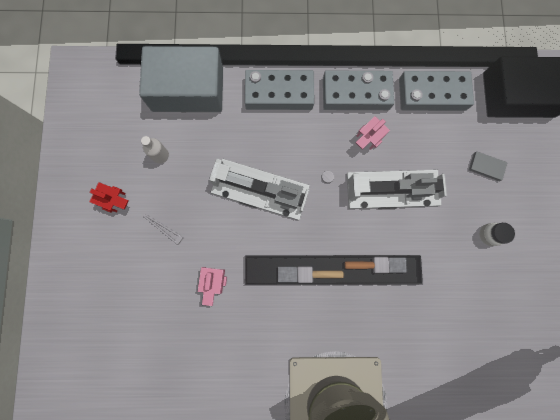

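```bash
python3 - <<'E'
from h import *
s=cv2.imread("pics/side0.png");t=cv2.imread("pics/top0.png")
r=lambda a:cv2.resize(a,(400,300),interpolation=cv2.INTER_CUBIC)
A=np.vstack([np.hstack([r(t[150:228,202:306+4]),r(t[150:228,342:450])]),np.hstack([r(s[180:273,200:310]),r(s[112:197,265:350])])])
cv2.imwrite("pics/z.png",A)
E
```

```text
(no output)
```

View pics/z.png

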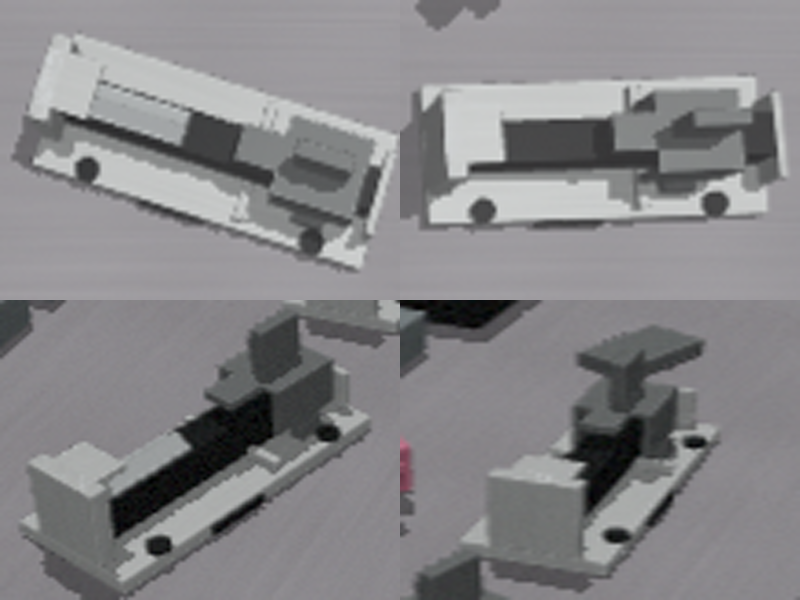

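```bash
python3 - <<'E'
from h import *
for n,x,y in(("side",200,180),("top",205,152)):
    a=cv2.imread(f"pics/{n}0.png")[y:y+ (93 if n=="side" else 75),x:x+(112 if n=="side" else 108)]
    a=cv2.resize(a,None,fx=7,fy=7,interpolation=cv2.INTER_LANCZOS4)
    for i in range(0,a.shape[1],70): cv2.putText(a,str(x+i//7),(i,10),0,.35,(0,0,255));cv2.line(a,(i,0),(i,a.shape[0]),(0,0,255) if 0 else (200,120,60),1)
    for i in range(0,a.shape[0],70): cv2.putText(a,str(y+i//7),(0,i+10),0,.35,(0,0,255));cv2.line(a,(0,i),(a.shape[1],i),(200,120,60),1)
    cv2.imwrite(f"pics/g{n}.png",a[:600,:800])
E
```

```text
(no output)
```

View pics/gside.png

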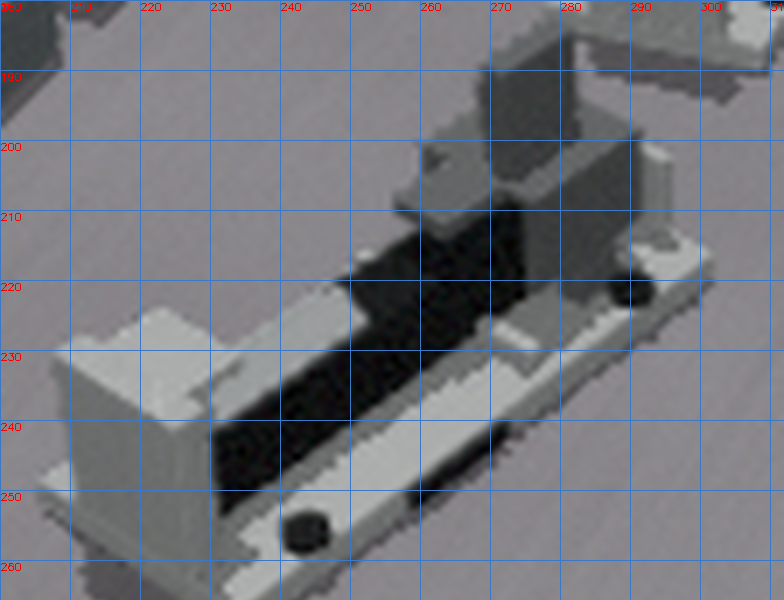

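View pics/gtop.png

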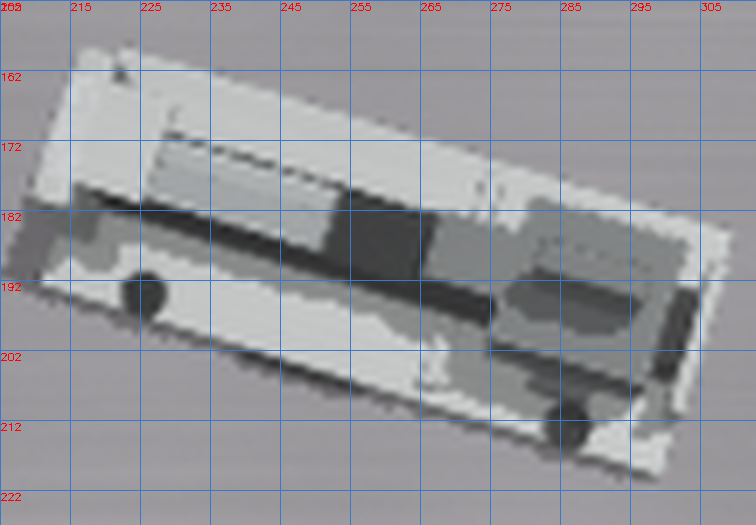

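```bash
cat >> h.py <<'E'
from scipy.optimize import least_squares
def proj(c,P):
    k=manip.calibration(c);T=k["camera_from_world"];q=np.atleast_2d(P)@T[:3,:3].T+T[:3,3]
    f=210/np.tan(np.radians(k["vfov"]/2));return q[:,:2]/q[:,2:]*f+[k["cx"],k["cy"]]
def toW(p,P):
    c,s=np.cos(p[2]),np.sin(p[2]);P=np.atleast_2d(P).astype(float)
    return np.c_[p[0]+c*P[:,0]-s*P[:,1],p[1]+s*P[:,0]+c*P[:,1],p[3]+P[:,2]]
E
python3 - <<'E'
from h import *
# plate-fixed points
H=[("top",(309.7,185.3),(.05,-.125,.014)),("top",(299.3,219.1),(-.05,-.125,.014)),("top",(209.5,192.7),(-.05,.125,.014)),
("side",(301.7,216.1),(-.05,-.125,.014)),("side",(205.4,249.7),(.05,.125,.014))]
F=[("side",(282.3,184.4),(-.006,-.02,.111)),("side",(268.8,190.7),(-.006,.02,.111)),("side",(270,206),(-.006,.02,.071)),("side",(282.7,198.6),(-.006,-.02,.071))]
def res(p):
    r=[proj(c,toW(p,P))[0]-u for c,u,P in H]
    r+=[proj(c,toW(p,np.add(P,(p[4],p[5],0))))[0]-u for c,u,P in F]
    return np.ravel(r)
for fz in(1e-6,.1):
    s=least_squares(res,[.45,.15,-.25,0,0,-.08],x_scale=[.1,.1,.1,.01,.01,.1],bounds=([-9,-9,-4,-fz,-.03,-1],[9,9,4,fz,.03,1]))
    p=s.x;print(np.round(p,4));print(np.round(s.fun.reshape(-1,2),1).tolist())
    print("fin",toW(p,(p[4],p[5],.091)),"home",toW(p,(p[4],.05,.091)))
E
```

```text
[ 0.5491  0.1919 -0.2933 -0.     -0.0029 -0.0719]
[[-0.4, -0.3], [-0.3, 1.1], [0.2, 0.6], [-0.2, -0.6], [-0.8, -1.1], [-1.2, 0.5], [1.7, 1.2], [0.9, -0.9], [-1.4, -0.7]]
fin [[0.52546464 0.12391378 0.090999  ]] home [[0.56069158 0.2405669  0.090999  ]]
[ 0.5498  0.1911 -0.2952 -0.0028 -0.0011 -0.0743]
[[-0.2, -0.3], [-0.1, 1.0], [0.6, 0.5], [-0.3, 0.1], [-0.8, -0.6], [-1.2, 0.6], [1.7, 1.3], [0.9, -1.0], [-1.4, -0.7]]
fin [[0.52712842 0.12034308 0.08823158]] home [[0.56328295 0.23924793 0.08823158]]
```

```bash
R='{"grip":-1,"slide":[4.5,-2,0],"yaw":0}'
python3 -m jog '[{"grip":-1,"slide":[4.5,-2,0],"yaw":0},{"grip":-1,"slide":[4.5,-2,0],"yaw":0},{"grip":-1,"slide":[4.5,-2,0],"yaw":0},{"grip":-1,"slide":[4.5,-2,0],"yaw":0},{"grip":-1,"slide":[4.5,-2,0],"yaw":0},{"grip":-1,"slide":[4.5,-2,0],"yaw":0},{"grip":-1,"slide":[4.5,-2,0],"yaw":0},{"grip":-1,"slide":[4.5,-2,0],"yaw":0}]' 40
python3 -m jog '[{"grip":-1,"slide":[2.2,-4.4,0],"yaw":0},{"grip":-1,"slide":[2.2,-4.4,0],"yaw":0},{"grip":-1,"slide":[2.2,-4.4,0],"yaw":0},{"grip":-1,"slide":[2.2,-4.4,0],"yaw":0},{"grip":-1,"slide":[2.2,-4.4,0],"yaw":0},{"grip":-1,"slide":[2.2,-4.4,0],"yaw":0},{"grip":-1,"slide":[2.2,-4.4,0],"yaw":0},{"grip":-1,"slide":[2.2,-4.4,0],"yaw":0}]'
python3 -m jog '[{"grip":-1,"slide":[0,0,0],"yaw":-0.145},{"grip":-1,"slide":[0,0,0],"yaw":-0.145},{"grip":-1,"slide":[0,0,0],"yaw":-0.145},{"grip":-1,"slide":[0,0,0],"yaw":-0.145},{"grip":-1,"slide":[0,0,0],"yaw":-0.145},{"grip":-1,"slide":[0,0,0],"yaw":-0.145},{"grip":-1,"slide":[0,0,0],"yaw":-0.145},{"grip":-1,"slide":[0,0,0],"yaw":0}]'
cat >> h.py <<'E'
from scipy.spatial.transform import Rotation as Ro
def go(t,p):
    o=manip.get_obs();M=Ro.from_quat(o["ee_rot"]).as_matrix()
    print("clock",o["clock"],"pos",np.round(o["position"],4),"toolslide cm",np.round(M.T@(np.array(t)-o["position"])*100,2),"y err deg",np.degrees(np.arctan2(M[1,1],M[0,1])-p), "F",o["ft_force"])
E
python3 - <<'E'
from h import *
go((.5255,.122,.153),-.293)
E
```

```text
clock: 1.2
position: [0.4701, -0.3536, 0.3042]
ee_rot: [0.991, 0.131, 0.0, 0.0]
ft_force: [-1.2, -1.3, 0.3]
grip_width: 1.0
grasp_force: 0.0
clock: 2.0
position: [0.547, 0.0325, 0.3043]
ee_rot: [0.991, 0.131, 0.0, 0.0]
ft_force: [1.1, -1.1, 0.5]
grip_width: 0.999
grasp_force: 0.0
clock: 2.8
position: [0.5469, 0.0306, 0.3039]
ee_rot: [0.802, 0.598, 0.0, 0.0]
ft_force: [-0.5, 0.1, 0.2]
grip_width: 1.002
grasp_force: 0.0
clock 2.8 pos [0.5469 0.0306 0.3039] toolslide cm [ 8.15 -4.67 15.09] y err deg 0.18845282179082434 F [-0.4805312   0.10085148  0.17088517]
```

```bash
python3 -m jog '[{"grip":-1,"slide":[3.5,-2.0,2],"yaw":0},{"grip":-1,"slide":[3.5,-2.0,2],"yaw":0},{"grip":-1,"slide":[1.15,-0.7,3],"yaw":0},{"grip":-1,"slide":[0,0,2.4],"yaw":0},{"grip":-1,"slide":[0,0,0],"yaw":0},{"grip":-1,"slide":[0,0,0],"yaw":0}]'
python3 - <<'E'
from h import *
go((.5255,.122,.153),-.293)
a=manip.camera("side")[120:280,180:340];b=manip.camera("top")[110:270,200:360]
cv2.imwrite("pics/c1.png",cv2.resize(np.hstack([a,b]),(800,400),interpolation=cv2.INTER_CUBIC))
E
```

```text
clock: 3.4
position: [0.5256, 0.1219, 0.2105]
ee_rot: [0.803, 0.595, -0.0, -0.0]
ft_force: [-0.2, -0.4, 0.4]
grip_width: 1.0
grasp_force: 0.0
clock 3.4 pos [0.5256 0.1219 0.2105] toolslide cm [ 0.   -0.01  5.75] y err deg -0.1165178978573512 F [-0.17749271 -0.41320939  0.41917057]
```

View pics/c1.png

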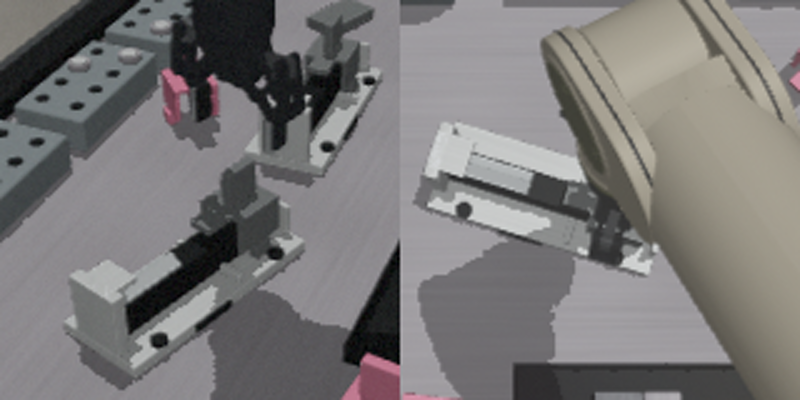

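```bash
python3 -m jog '[{"grip":-1,"slide":[0,0,2],"yaw":0},{"grip":-1,"slide":[0,0,2],"yaw":0},{"grip":-1,"slide":[0,0,1.6],"yaw":0},{"grip":-1,"slide":[0,0,0],"yaw":0}]' 
python3 -m jog '[{"grip":1,"slide":[0,0,0],"yaw":0},{"grip":1,"slide":[0,0,0],"yaw":0},{"grip":1,"slide":[0,0,0],"yaw":0},{"grip":1,"slide":[0,0,0],"yaw":0},{"grip":1,"slide":[0,0,0],"yaw":0},{"grip":1,"slide":[0,0,0],"yaw":0},{"grip":1,"slide":[0,0,0],"yaw":0},{"grip":1,"slide":[0,0,0],"yaw":0}]' 40
python3 - <<'E'
from h import *
go((.5255,.122,.153),-.293)
E
```

```text
clock: 3.9
position: [0.5249, 0.1216, 0.1528]
ee_rot: [0.803, 0.596, -0.001, -0.0]
ft_force: [0.9, 1.4, 0.3]
grip_width: 1.0
grasp_force: 0.0
clock: 4.7
position: [0.5253, 0.1222, 0.1538]
ee_rot: [0.802, 0.597, -0.0, 0.0]
ft_force: [0.1, -0.4, -0.8]
grip_width: 0.13
grasp_force: 43.6
clock 4.7 pos [0.5253 0.1222 0.1538] toolslide cm [-0.01  0.02  0.08] y err deg 0.053050164976951183 F [ 0.07036771 -0.43260235 -0.81858868]
```

```bash
python3 -m jog '[{"grip":1,"slide":[0,0,-0.6],"yaw":0},{"grip":1,"slide":[0,0,-0.6],"yaw":0},{"grip":1,"slide":[0,0,-0.6],"yaw":0},{"grip":1,"slide":[0,0,0],"yaw":0},{"grip":1,"slide":[0,0,0],"yaw":0}]' 50
python3 - <<'E'
from h import *
a=manip.camera("side")[160:280,190:310]
cv2.imwrite("pics/c2.png",cv2.resize(a,(600,600),interpolation=cv2.INTER_CUBIC))
E
```

```text
clock: 5.2
position: [0.5255, 0.1222, 0.1721]
ee_rot: [0.803, 0.597, 0.0, 0.0]
ft_force: [0.1, -0.6, -2.0]
grip_width: 0.13
grasp_force: 49.5
```

View pics/c2.png

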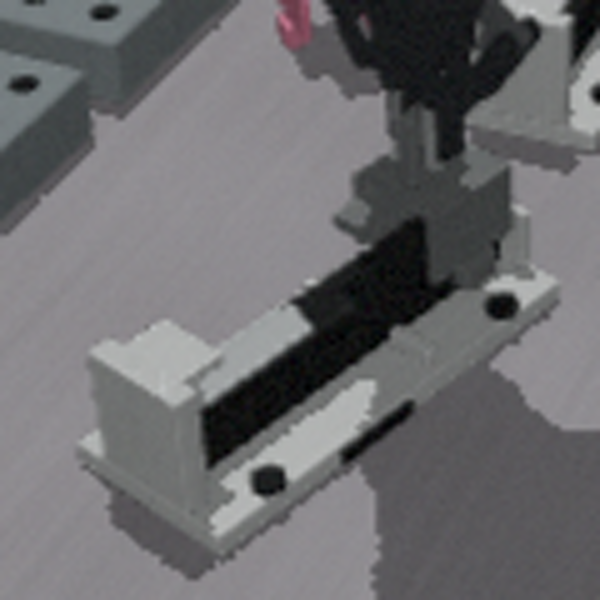

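The guard is lifted about 18 mm (crop ≈(450,210)) and is still astride the bar. Next I carry it over the humps.

```bash
python3 -m jog '[{"grip":1,"slide":[1,0,0],"yaw":0},{"grip":1,"slide":[1.1,0,0],"yaw":0},{"grip":1,"slide":[1.1,0,0],"yaw":0},{"grip":1,"slide":[0.8,0,0],"yaw":0},{"grip":1,"slide":[0,0,0],"yaw":0}]'
python3 -m jog '[{"grip":1,"slide":[1,0,0],"yaw":0},{"grip":1,"slide":[1.1,0,0],"yaw":0},{"grip":1,"slide":[1.1,0,0],"yaw":0},{"grip":1,"slide":[0.5,0,0],"yaw":0},{"grip":1,"slide":[0,0,0],"yaw":0},{"grip":1,"slide":[0,0,0],"yaw":0}]'
```

```text
clock: 5.75
position: [0.5369, 0.1625, 0.1718]
ee_rot: [0.802, 0.598, 0.0, -0.0]
ft_force: [0.0, -0.2, -1.3]
grip_width: 0.129
grasp_force: 49.4
clock: 6.35
position: [0.5475, 0.1958, 0.1717]
ee_rot: [0.802, 0.597, -0.0, 0.0]
ft_force: [0.2, 0.1, -1.8]
grip_width: 0.129
grasp_force: 49.5
```

```bash
python3 -m jog '[{"grip":1,"slide":[0,0,0.6],"yaw":0},{"grip":1,"slide":[0,0,0.6],"yaw":0},{"grip":1,"slide":[0,0,0.4],"yaw":0},{"grip":1,"slide":[0,0,0.1],"yaw":0},{"grip":1,"slide":[0,0,0.1],"yaw":0},{"grip":1,"slide":[0,0,0],"yaw":0},{"grip":1,"slide":[0,0,0],"yaw":0}]'
python3 - <<'E'
from h import *
go((.5607,.2406,.153),-.293)
a=manip.camera("side")[160:280,190:310]
cv2.imwrite("pics/c3.png",cv2.resize(a,(600,600),interpolation=cv2.INTER_CUBIC))
E
```

```text
clock: 7.05
position: [0.5476, 0.196, 0.154]
ee_rot: [0.802, 0.597, 0.0, 0.0]
ft_force: [0.5, -0.5, -1.6]
grip_width: 0.128
grasp_force: 49.4
clock 7.05 pos [0.5476 0.196  0.154 ] toolslide cm [ 4.65 -0.03  0.1 ] y err deg 0.05667911310689902 F [ 0.45990559 -0.45557467 -1.61242249]
```

View pics/c3.png

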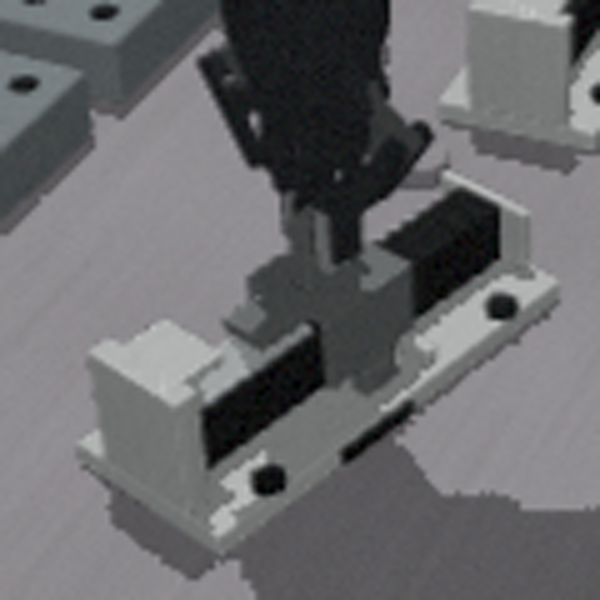

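The guard is past the hump (crop ≈(415,350)) and its tongue is still short of the keeper. I ease it down until the feet touch the plate.

```bash
python3 -m jog '[{"grip":1,"slide":[0,0,0.05],"yaw":0},{"grip":1,"slide":[0,0,0.05],"yaw":0},{"grip":1,"slide":[0,0,0],"yaw":0},{"grip":1,"slide":[0,0,0],"yaw":0}]'
python3 -m jog '[{"grip":1,"slide":[0,0,0.05],"yaw":0},{"grip":1,"slide":[0,0,0],"yaw":0},{"grip":1,"slide":[0,0,0],"yaw":0}]'
```

```text
clock: 7.5
position: [0.5479, 0.1961, 0.1537]
ee_rot: [0.802, 0.597, 0.0, 0.0]
ft_force: [-1.2, -1.2, 4.6]
grip_width: 0.134
grasp_force: 50.7
clock: 7.8
position: [0.548, 0.1962, 0.1537]
ee_rot: [0.802, 0.597, 0.001, 0.0]
ft_force: [-2.4, -2.0, 10.5]
grip_width: 0.131
grasp_force: 51.4
```

```bash
python3 -m jog '[{"grip":1,"slide":[0.5,0,-0.05],"yaw":0},{"grip":1,"slide":[0.8,0,0],"yaw":0},{"grip":1,"slide":[0.8,0,0],"yaw":0},{"grip":1,"slide":[0.8,0,0],"yaw":0},{"grip":1,"slide":[0.8,0,0],"yaw":0},{"grip":1,"slide":[0.3,0,0],"yaw":0},{"grip":1,"slide":[0,0,0],"yaw":0}]'
python3 -c "
from h import *
go((.5607,.2406,.153),-.293)"
```

```text
clock: 8.5
position: [0.5597, 0.2347, 0.1537]
ee_rot: [0.802, 0.597, 0.001, 0.0]
ft_force: [-0.7, -1.8, 5.5]
grip_width: 0.129
grasp_force: 50.8
clock 8.5 pos [0.5597 0.2347 0.1537] toolslide cm [ 0.59 -0.07  0.07] y err deg 0.06895921758662625 F [-0.72301144 -1.80145884  5.53409153]
```

```bash
python3 -m jog '[{"grip":1,"slide":[0.15,0,0],"yaw":0},{"grip":1,"slide":[0.15,0,0],"yaw":0},{"grip":1,"slide":[0,0,0],"yaw":0}]'
python3 -m jog '[{"grip":1,"slide":[0.1,0,0],"yaw":0},{"grip":1,"slide":[0.1,0,0],"yaw":0},{"grip":1,"slide":[0,0,0],"yaw":0}]'
python3 -m jog '[{"grip":1,"slide":[0.1,0,0],"yaw":0},{"grip":1,"slide":[0.1,0,0],"yaw":0},{"grip":1,"slide":[0,0,0],"yaw":0}]'
```

```text
clock: 8.8
position: [0.5605, 0.2368, 0.1536]
ee_rot: [0.803, 0.597, 0.0, 0.001]
ft_force: [-1.5, -4.2, 7.4]
grip_width: 0.128
grasp_force: 50.9
clock: 9.1
position: [0.5611, 0.2386, 0.1537]
ee_rot: [0.803, 0.596, 0.0, 0.001]
ft_force: [-1.6, -3.8, 6.2]
grip_width: 0.133
grasp_force: 50.9
clock: 9.4
position: [0.5617, 0.2405, 0.1537]
ee_rot: [0.803, 0.596, 0.0, 0.001]
ft_force: [-1.5, -4.7, 7.0]
grip_width: 0.13
grasp_force: 50.9
```

```bash
python3 -m jog '[{"grip":1,"slide":[0.1,0,0],"yaw":0},{"grip":1,"slide":[0.05,0,0],"yaw":0},{"grip":1,"slide":[0,0,0],"yaw":0}]'
python3 -m jog '[{"grip":1,"slide":[0.1,0,0],"yaw":0},{"grip":1,"slide":[0.05,0,0],"yaw":0},{"grip":1,"slide":[0,0,0],"yaw":0}]'
```

```text
clock: 9.7
position: [0.5622, 0.2419, 0.1537]
ee_rot: [0.803, 0.596, 0.0, 0.001]
ft_force: [-1.4, -3.7, 6.8]
grip_width: 0.136
grasp_force: 51.0
clock: 10.0
position: [0.5626, 0.2433, 0.1537]
ee_rot: [0.803, 0.596, 0.0, 0.001]
ft_force: [-0.7, -3.8, 7.6]
grip_width: 0.129
grasp_force: 51.0
```

```bash
python3 -m jog '[{"grip":1,"slide":[0.1,0,0],"yaw":0},{"grip":1,"slide":[0.05,0,0],"yaw":0},{"grip":1,"slide":[0,0,0],"yaw":0}]'
python3 -m jog '[{"grip":1,"slide":[0.1,0,0],"yaw":0},{"grip":1,"slide":[0.05,0,0],"yaw":0},{"grip":1,"slide":[0,0,0],"yaw":0}]'
python3 - <<'E'
from h import *
a=manip.camera("side")[160:280,190:310]
cv2.imwrite("pics/c4.png",cv2.resize(a,(600,600),interpolation=cv2.INTER_CUBIC))
E
```

```text
clock: 10.3
position: [0.563, 0.2445, 0.1537]
ee_rot: [0.803, 0.596, -0.0, 0.001]
ft_force: [-2.1, -5.4, 8.0]
grip_width: 0.132
grasp_force: 51.1
clock: 10.6
position: [0.5631, 0.2448, 0.1537]
ee_rot: [0.803, 0.596, -0.001, 0.002]
ft_force: [-5.9, -9.5, 12.5]
grip_width: 0.131
grasp_force: 51.9
```

View pics/c4.png

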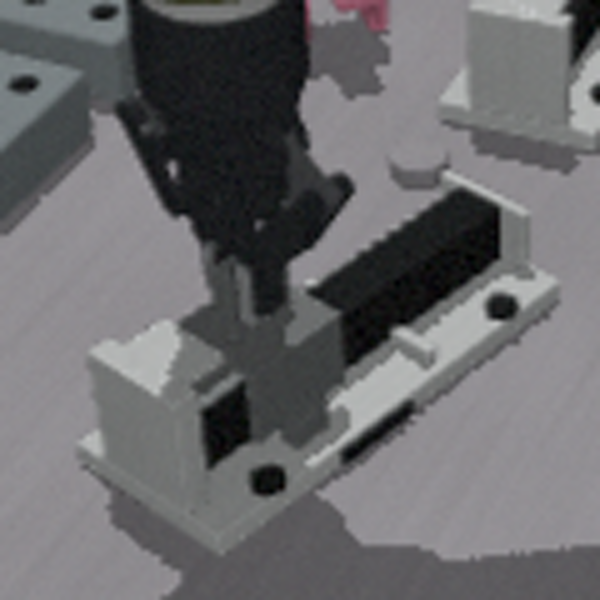

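The tongue is under the keeper and resistance is rising. One more push should confirm the stop.

```bash
python3 -m jog '[{"grip":1,"slide":[0.1,0,0],"yaw":0},{"grip":1,"slide":[0,0,0],"yaw":0},{"grip":1,"slide":[0,0,0],"yaw":0}]'
python3 -c "
from h import *
go((.5607,.2406,.153),-.293)"
```

```text
clock: 10.95
position: [0.5632, 0.2449, 0.1537]
ee_rot: [0.803, 0.596, -0.002, 0.002]
ft_force: [-8.2, -13.7, 16.3]
grip_width: 0.131
grasp_force: 52.3
clock 10.95 pos [0.5632 0.2449 0.1537] toolslide cm [-0.49 -0.12  0.07] y err deg -0.06326346323680475 F [ -8.15543787 -13.6750693   16.27002966]
```

```bash
python3 -m jog '[{"grip":1,"slide":[-0.1,0,-0.05],"yaw":0},{"grip":1,"slide":[0,0,0],"yaw":0},{"grip":0.4,"slide":[0,0,0],"yaw":0},{"grip":0,"slide":[0,0,0],"yaw":0},{"grip":-0.5,"slide":[0,0,0],"yaw":0},{"grip":-0.5,"slide":[0,0,0],"yaw":0},{"grip":-0.5,"slide":[0,0,0],"yaw":0},{"grip":-0.5,"slide":[0,0,0],"yaw":0}]' 20
python3 -m jog '[{"grip":-0.5,"slide":[0,0,0],"yaw":0},{"grip":-0.5,"slide":[0,0,-1],"yaw":0},{"grip":-0.5,"slide":[0,0,-2],"yaw":0},{"grip":-0.5,"slide":[0,0,-4],"yaw":0},{"grip":-0.5,"slide":[0,0,-4],"yaw":0},{"grip":-0.5,"slide":[0,0,-4],"yaw":0},{"grip":-0.5,"slide":[0,0,0],"yaw":0}]'
python3 - <<'E'
from h import *
a=manip.camera("side")[120:280,180:340];b=manip.camera("top")[110:270,200:360]
cv2.imwrite("pics/c5.png",cv2.resize(np.hstack([a,b]),(800,400),interpolation=cv2.INTER_CUBIC))
E
```

```text
clock: 11.75
position: [0.5628, 0.2468, 0.1534]
ee_rot: [0.802, 0.597, -0.0, -0.0]
ft_force: [-0.2, -0.1, 0.6]
grip_width: 0.749
grasp_force: 0.0
clock: 12.45
position: [0.564, 0.2482, 0.3103]
ee_rot: [0.802, 0.597, 0.005, 0.001]
ft_force: [0.3, 0.6, -0.5]
grip_width: 0.748
grasp_force: 0.0
```

View pics/c5.png

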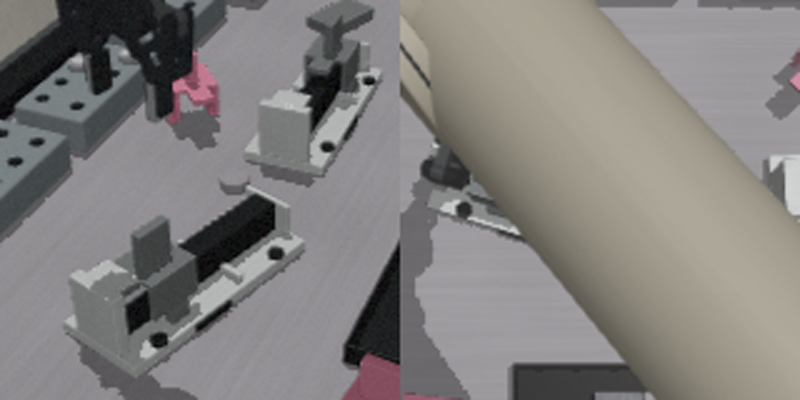

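The side view shows the guard upright, its tongue under the keeper (crop ≈(150,270)). The other guard is unmoved.

```bash
python3 -c "
from h import *
print(manip.hand_in())"
```

```text
the job is handed in; nothing more can be done
None
```

The bare blade is covered: I lifted its guard over the humps, set it down, slid it under the keeper to a firm stop and released it; the other guard was not touched, and the job is handed in.

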